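# Rehang the lift-off locker door

## Robot

A 6-joint arm with a two-finger parallel gripper is mounted at the origin on a cart in front of the work surface, level with it; the furniture and walls round the work are solid. World frame = base frame: x ahead of the robot, y to its left, z up, the work surface at z = 0. Lengths are in m, angles in rad, forces in N, time in s.
With the tool pointing down it reaches from about 0.35 to 0.975 m from the base axis. Payload 4.9 kg.
Tool frame: the origin (TCP) lies on the front face of the gripper's body, between the roots of the fingers; the fingertips stand ctrl.tip_extent ahead of it and the grasp point (between the pads) lies 54 mm ahead of it (ctrl.tip_extent is the distance from the TCP to the fingertips, in m); z points along the fingers, y is the line along which they close (so a half turn about z gives the same grasp; the last joint's range is limited). The gripper opens to 85 mm and grips with 20 to 120 N. Pads are 22 mm wide; open, the fingers measure 114 mm over their backs; the gripper's body (76 mm by 85 mm) begins 54 mm behind the grasp point. The pads swing forward as they close: fully open they stand 13 mm farther back than shut.
Start: joints at [1.177, 0.053, 1.613, -0, 1.476, -0.119], TCP at [0.17, 0.602, 0.304] pointing down, gripper open.
Joint ranges: [-3.01, 3.01], [-1.01, 2.22], [0.06, 2.58], [-1.02, 4.17], [0.09, 2.62], [-3.14, 3.14]. Speed limits (rad/s): [2.57, 2.57, 3.14, 3.14, 3.14, 3.14].

## Interface

Orientations are given as a rotation vector (axis times angle).
In Python, from station import ctrl gives the robot as it stands.
- The arm moves only by the tool apply_moves, never from a script. Its argument "rows" is one flat list of numbers, 6 for each row, row after row: the shift along the tool's x, y, z normalised to -1 to 1, where 1 is 0.6 m, then the turn, a rotation vector about the tool's x, y, z normalised to -1 to 1, where 1 is 90 degrees. A call has 1 to 20 rows; each row is the pose to reach, as a shift and turn from the pose commanded when the call began, along the tool's axes at that moment; what a row does not reach only later rows make up. A row lasts 1/10 s, in which the tool goes at most 50 mm and 8.59 degrees, less where a joint would pass 70% of its speed; a pose out of reach is approached as far as the arm can. A call with a number of a shift or a turn outside -1 to 1 is refused whole. A call with a gripper value outside its range is refused whole. "grip" is the opening, from 0 (shut) to 1 (fully open), set as the call begins (left out, the last holds). The fingers move at their own pace and stop on an object; "grip_force" is the grip in N (left out, the last holds). Time passes only in rows, so rows that repeat a pose let the fingers close. It gives the time, the measured TCP pose, the force, the opening and the grip force at its end, in the units of the state.
- ctrl.get_obs(): the state, without advancing time (a new reading comes with each control period).
- ctrl.get_image(name): name is "scene" or "top" or "wrist"; returns (picture, depth): 420x560x3 uint8, blue, green, red; 420x560 float32, m along the optical axis (not along the pixel's ray), 0 where there is no reading.
- ctrl.camera_model(name): a dict with "mtx" (3x3 intrinsics, pixels), "R" (3x3) and "t" (3): a world point X has camera coordinates R X + t; the wrist camera has in their place "tool_from_camera" (4x4, takes a point from camera to tool coordinates, whose origin is the TCP and whose axes are the flange's). Camera axes: x right, y down, z forward; pixel columns grow to the right and rows downward; lengths in m; the calibration is good to about 2 mm. A picture is of the moment at which its call begins: read the wrist's pose just before it. camera_model takes no time and is no camera call.
- ctrl.finish_job(): hands the job in; it is judged then, once.
The state is a dict: "t": time; "q": joint angles; "dq": joint speeds; "effort": joint torques, N m; "tool_pos": TCP position; "tool_rot": TCP orientation; "contact_force": force on the tool from outside, world axes, zero at the start; "wrist_torque": the same for the moment, N m; "opening": finger opening in m; "grip_force": force on a finger pad.
Only numpy, scipy, OpenCV 4.12 (cv2) and the standard library are available. Lean on these libraries where they do the work, as an engineer would, in place of code of your own. Each camera call takes 0.05 s, during which the arm holds its last target. There are 200 camera calls.

## Task

Hang the loose door, which stands in its slotted wooden rest, back on the little grey locker: holding it upright and well open, feel both knuckles over the two upright hinge pins and lower it gently, without forcing, until it sits fully home. Then swing it gently shut against the rubber stops and let go. Leave the loupe and the dop stick lying in front of it where they are.

Things in the scene. Friction and masses are not known exactly. Their poses are not given: they have to be found in the camera images.
- cabinet: Small fixed grey steel locker, 90 deep (x) x 130 wide (y) x 165 high; origin at the centre of its underside, on the bench. Its open front faces its own -x (towards the robot, turned up to 0.25 rad), y left, z up; front face at x = -45 mm. At its left front edge a hinge plate carries two 24 mm arms, one over the other, each with an upright pin.
- hinge_nominal (a point): Nominal hinge axis at the lower shoulder: locker x -73, y +58, z 55 mm; locker axes. Two coaxial upright steel pins, 8 mm diameter (rim bevelled 0.5 mm), 16 high, on flat shoulders at z 55 and 125 mm. The plate is clamped in oversize holes: the TRUE axis is off by up to 4.5 mm in x and up to 4.5 mm in y (heights are true), so feel for it. It yields only above 100 N. Keep the press on it under 20 N.
- lip (a point): Front end of a steel lip, locker x -85, y -51, z 158 mm; locker axes. It is 22 mm wide in y, underside at z 155.5, and reaches over the top edge of the shut door (5 mm gap), so the door goes on its pins only while well open. Below it on the front face (y -49, z 55 and 125 mm) two rubber stops 22.5 mm long meet the shut door.
- door: Loose aluminium door, 0.15 to 0.29 kg. Origin on its hinge axis at the underside of the lower knuckle; z up, panel along -y, outer face -x. Panel 10 thick (x -5 to 5), y -24 to -118, z -20 to 95 mm. Two steel ring knuckles (outer 22, bore 10.4, 14 high) at x = y = 0 on 6 mm leaves, undersides at z 0 and 70 mm. Fully home: origin at locker z 55 mm; both knuckles meet the pin tips together 16 mm above that.
- door_grip (a point): Centre of the door's grip tab: door x 0, y -66, z 109 mm; door axes. The tab, 10 thick (x), 36 long (y), rises from the panel to 17 mm above this point, over about the centre of mass; grip its thickness. Shut, door and locker axes are parallel; open at a right angle, the door is turned -90 degrees about z from the locker and its panel points along the locker's -x. It starts upright in the rest.
- door_edge (a point): Middle of the door's free edge, on the door at y = -118, z = +37.5 mm; door axes.
- rest: Fixed wooden rest 70 x 85 x 32 mm; origin at the centre of its underside; a slot 13 mm wide along its y, floor 8 mm and rim 32 mm above the bench, holds the door's panel by its lower edge.
- loupe: Folding metal loupe, 25 x 47 x 17 mm, lying on the bench in front of the locker; origin at the centre of its underside. To be left alone.
- dop_stick_1: Wooden dop stick, 12 x 122 x 12 mm, lying on the bench; origin at the centre of its underside. To be left alone.
Things that resemble listed ones, but are neither listed nor needed, are in the scene too. Leave any purple look-alike of the door alone.

How it is judged:
On the way:
1. the door sits fully home on both pins while still well open (more than 0.6 rad) (z of door in the frame of cabinet between 0.052 and 0.0585 m and horizontal distance between door and hinge_nominal below 0.0105 m and angle between door's own z axis and vertical below 0.08 rad and angle between the y axis of door and the y axis of cabinet, either way round above 0.6 rad), for 0.2 s.
At the end, for the whole second after the job is handed in: The door is home on both pins (origin 52 to 58.5 mm above the locker underside, within 10.5 mm of the nominal axis, upright within 0.08 rad), shut within 0.15 rad of parallel to the locker front with its edge at most 17 mm forward of shut, at rest and released (z of door in the frame of cabinet between 0.052 and 0.0585 m and horizontal distance between door and hinge_nominal below 0.0105 m and angle between door's own z axis and vertical below 0.08 rad and angle between the y axis of door and the y axis of cabinet, either way round below 0.15 rad and x of door_edge in the frame of cabinet above -0.09 m and y of door_edge in the frame of cabinet below 0 m and linear speed of door below 0.02 m/s and angular speed of door below 0.1 rad/s); the robot touches nothing.
It fails at once if the door is forced while it is hung: more than 30 N between the door and the locker or its hinge while it stands more than 0.3 rad open (contact force between door and cabinet above 30 N and angle between the y axis of door and the y axis of cabinet, either way round above 0.3 rad).
It fails at once if the hung door is slammed: it turns faster than 2.5 rad/s within the last 0.3 rad before shut (angular speed of door above 2.5 rad/s and angle between the y axis of door and the y axis of cabinet, either way round below 0.3 rad and horizontal distance between door and hinge_nominal below 0.0105 m and z of door in the frame of cabinet below 0.0585 m).
It fails at once if the loupe is moved more than 15 mm (distance of loupe from where it was at the start of the episode above 0.015 m).
It fails at once if the dop stick is moved more than 15 mm (distance of dop_stick_1 from where it was at the start of the episode above 0.015 m).
It also fails if it takes over 72 s, if anything falls off the work surface, if the arm or the gripper's body presses on something with over 40 N, if the wrist force passes 120 N, or if a joint passes its speed limit or range.

## Working session

There is one attempt and no reset: what is moved stays moved. The work goes in short steps, Python scripts to look and compute and a tool call to move; the robot and the scene stay as the last step left them, time stands still between calls to the robot, and variables do not carry over. Pictures are saved under pics/ and viewed, at most 10 in all, crops included, and the job is handed in when it is done.

Besides the shell and the picture viewer there is one more tool, called after "Request:" by a JSON object that holds its "op" and its "data", one argument or row to a line. apply_moves: Moves the arm, as the interface text tells. Its arguments: {"type":"object","properties":{"rows":{"type":"array","items":{"type":"number"}},"grip":{"type":"number"},"grip_force":{"type":"number"}},"required":["rows"]}

```bash
mkdir -p pics; ls; python3 - <<'E'
from station import ctrl
import cv2,numpy as np
print(ctrl.get_obs(),ctrl.tip_extent)
for n in("scene","top"):
    p,d=ctrl.get_image(n); cv2.imwrite(f"pics/{n}0.png",p); np.save(f"pics/{n}0.npy",d)
    m=ctrl.camera_model(n); print(n,m); np.savez(f"pics/{n}cam.npz",**{k:np.array(v) for k,v in m.items() if k in("mtx","R","t")})
print(ctrl.camera_model("wrist"))
E
```

```text
pics
{'t': 0.0, 'q': array([ 1.17700919e+00,  5.33665750e-02,  1.61432638e+00, -6.79074065e-06,
        1.47600380e+00, -1.18972554e-01]), 'dq': array([-0.00203894, -0.00011348, -0.00099253, -0.00086455,  0.00063003,
        0.00083306]), 'effort': array([-5.88244693e-04, -3.93664885e+01, -3.70183897e+01, -3.76326102e-05,
        6.84011189e-03,  6.00540076e-06]), 'tool_pos': array([0.16940171, 0.60109902, 0.3026375 ]), 'tool_rot': array([-0.4302472 , -3.11145793,  0.00319924]), 'contact_force': array([-0.34422291, -1.33380809, -0.72081261]), 'wrist_torque': array([ 0.00696476,  0.01451023, -0.03947176]), 'grip_force': 0.0, 'opening': 0.08567309440174843} 0.0726
scene {'mtx': array([[508.93103861,   0.        , 279.23653497],
       [  0.        , 508.93103861, 210.24238558],
       [  0.        ,   0.        ,   1.        ]]), 'R': array([[ 0.87817217, -0.47827746, -0.00801914],
       [-0.35072124, -0.63238335, -0.69071406],
       [ 0.3252818 ,  0.60937835, -0.72308353]]), 't': array([-0.58432475,  0.16374717,  1.04889195])}
top {'mtx': array([[428.74283597,   0.        , 280.00397441],
       [  0.        , 428.74283597, 210.22724738],
       [  0.        ,   0.        ,   1.        ]]), 'R': array([[ 0.00961002, -0.99970029,  0.02251604],
       [-0.99182793, -0.01239427, -0.12697931],
       [ 0.12722032, -0.02111177, -0.99164978]]), 't': array([-0.18792524,  0.59079083,  0.97835686])}
{'mtx': array([[290.81307299,   0.        , 275.30155076],
       [  0.        , 290.81307299, 206.91270489],
       [  0.        ,   0.        ,   1.        ]]), 'tool_from_camera': array([[ 6.35799589e-04, -9.47310224e-01, -3.20316929e-01,
         8.23503543e-02],
       [ 9.99997913e-01, -1.95883559e-05,  2.04283462e-03,
         6.72433193e-04],
       [-1.94147261e-03, -3.20317559e-01,  9.47308235e-01,
        -7.08093186e-02],
       [ 0.00000000e+00,  0.00000000e+00,  0.00000000e+00,
         1.00000000e+00]])}
```

View pics/scene0.png

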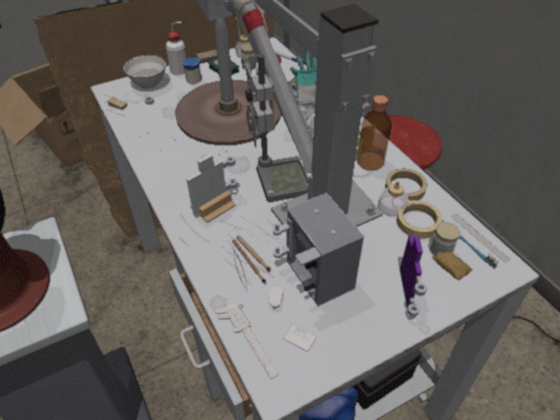

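View pics/top0.png

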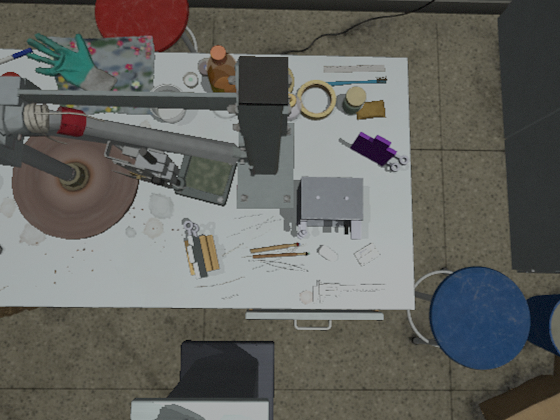

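The scene picture shows the locker at about (325,245), with its pins on the left at (280,228) and (280,252). The grey door stands in the wooden rest at (208,190), knuckles on the right at (232,160) and (235,183). The purple look-alike is at (410,270) in scene and (373,150) in top, and I'll leave it alone. The loupe is at (275,297) and the dop sticks at (250,258). The grey door in the wooden rest fits the description; I'll confirm it in an enlarged crop.

```bash
python3 - <<'E'
import cv2,numpy as np
s=cv2.imread("pics/scene0.png");t=cv2.imread("pics/top0.png")
a=cv2.resize(s[145:305,175:375],(800,640),interpolation=cv2.INTER_CUBIC)[:600]
cv2.imwrite("pics/c1.png",a)
b=cv2.resize(t[165:285,170:370],(800,480),interpolation=cv2.INTER_CUBIC)
cv2.imwrite("pics/c2.png",b)
E
```

```text
(no output)
```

View pics/c1.png

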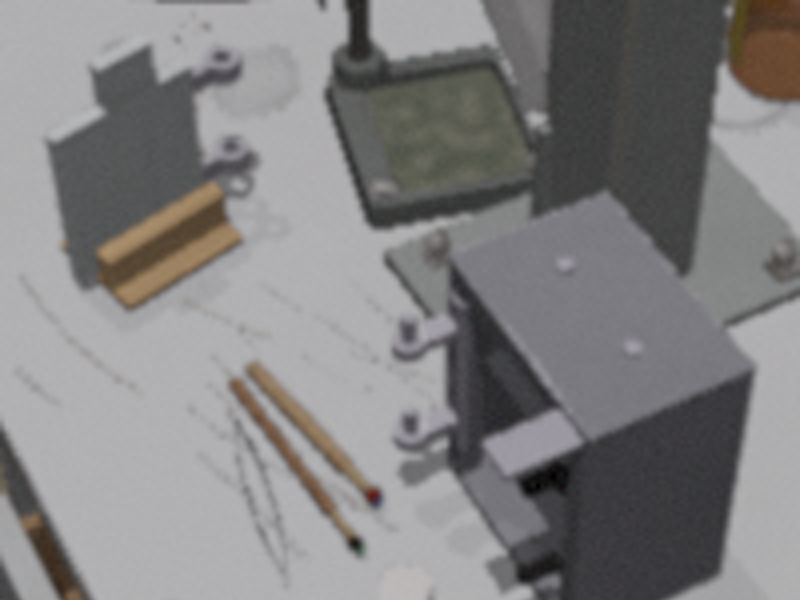

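View pics/c2.png

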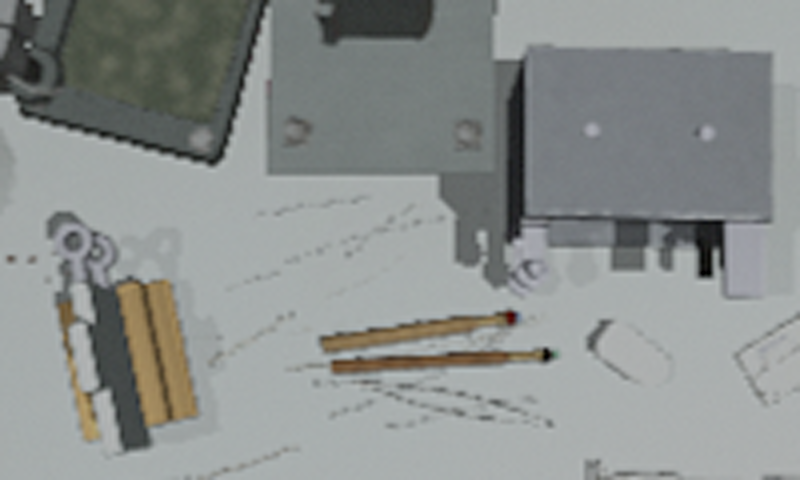

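The crops confirm it: the grey door with a tab and two ring knuckles stands in the wooden rest. In c1 the upper knuckle is at (222,62) and the tab top runs from (93,62) to (152,38). In c2 the knuckle is at (72,240) and the locker top's front edge runs from (522,218) to (771,218). The pins in c1 are at (407,322) and (408,415). Next I turn these into world positions.

```bash
cat > h.py <<'E'
import numpy as np,cv2
def cam(n): return np.load(f"pics/{n}cam.npz")
def ray(n,p,z):
    c=cam(n); d=c['R'].T@np.linalg.inv(c['mtx'])@np.array([p[0],p[1],1.]); o=-c['R'].T@c['t']
    return o+d*(z-o[2])/d[2]
def cloud(n):
    c=cam(n); D=np.load(f"pics/{n}0.npy"); v,u=np.nonzero(D>0); d=D[v,u]
    P=np.linalg.inv(c['mtx'])@np.array([u*d,v*d,d]); return (c['R'].T@(P-c['t'][:,None])).T,u,v
E
python3 - <<'E'
from h import *
np.set_printoptions(precision=4,suppress=True)
s=lambda x,y:(175+(x+.5)/4-.5,145+(y+.5)/4-.5); t=lambda x,y:(170+(x+.5)/4-.5,165+(y+.5)/4-.5)
print("bench pts ok?")
for nm,cn,p,z in [("FL","top",t(522,218),.165),("FR","top",t(771,219),.165),("BL","top",t(527,46),.165),("BR","top",t(772,50),.165),
 ("FLs","scene",s(452,265),.165),("BLs","scene",s(607,193),.165),("FRs","scene",s(588,440),.165),("BRs","scene",s(752,370),.165),
 ("pinU s","scene",s(407,322),.141),("pinL s","scene",s(408,415),.071),("pinU t","top",t(530,266),.141),
 ("knU s","scene",s(224,58),.112),("knU t","top",t(72,240),.112),("knL s","scene",s(233,147),.042),
 ("tab s a","scene",s(93,62),.154),("tab s b","scene",s(148,38),.154),("tab t a","top",t(79,325),.154),("tab t b","top",t(90,390),.154),
 ("loupe","top",t(630,352),.012),("dopA","top",t(512,318),.01),("dopA2","top",t(322,344),.01),("dopB","top",t(548,354),.01),("dopB2","top",t(333,367),.01)]:
    print(nm,ray(globals().get('cn') or cn,p,z))
for n in("top","scene"):
    P,u,v=cloud(n)
    m=(abs(P[:,2]-.165)<.006)&(P[:,0]>.3)&(P[:,0]<.75)&(P[:,1]<-.1)&(P[:,1]>-.45)
    r=cv2.minAreaRect(P[m][:,:2].astype(np.float32)); print(n,"lock",m.sum(),r,cv2.boxPoints(r),P[m][:,2].mean())
    for lo,hi,l in((.146,.162,"tab"),(.1,.13,"top edge/knU")):
        m=(P[:,2]>lo)&(P[:,2]<hi)&(P[:,0]>.3)&(P[:,0]<.66)&(P[:,1]>.03)&(P[:,1]<.25)
        Q=P[m]; print(n,l,m.sum(),Q.mean(0),Q.min(0),Q.max(0),u[m].min(),u[m].max(),v[m].min(),v[m].max())
E
```

```text
bench pts ok?
FL [ 0.5587 -0.2207  0.165 ]
FR [ 0.5597 -0.3506  0.165 ]
BL [ 0.6497 -0.223   0.165 ]
BR [ 0.6494 -0.3524  0.165 ]
FLs [ 0.5583 -0.2328  0.165 ]
BLs [ 0.6489 -0.2271  0.165 ]
FRs [ 0.5587 -0.3546  0.165 ]
BRs [ 0.6451 -0.3561  0.165 ]
pinU s [ 0.5322 -0.2354  0.141 ]
pinL s [ 0.5319 -0.2353  0.071 ]
pinU t [ 0.5356 -0.2267  0.141 ]
knU s [0.5492 0.0156 0.112 ]
knU t [0.5493 0.0217 0.112 ]
knL s [0.5496 0.0166 0.042 ]
tab s a [0.4686 0.0006 0.154 ]
tab s b [0.5023 0.0046 0.154 ]
tab t a [0.5013 0.0083 0.154 ]
tab t b [0.4679 0.0015 0.154 ]
loupe [ 0.4946 -0.2968  0.012 ]
dopA [ 0.5144 -0.2255  0.01  ]
dopA2 [ 0.4975 -0.1109  0.01  ]
dopB [ 0.4929 -0.2474  0.01  ]
dopB2 [ 0.4838 -0.1178  0.01  ]
top lock 2821 ((0.6116864085197449, -0.22965256869792938), (0.27481913566589355, 0.13033358752727509), 75.66707611083984) [[ 0.5145 -0.3467]
 [ 0.6408 -0.3789]
 [ 0.7088 -0.1127]
 [ 0.5826 -0.0804]] 0.1640614985042439
top tab 62 [0.6408 0.0617 0.1528] [0.6233 0.0313 0.146 ] [0.659  0.1342 0.1613] 133 181 171 188
top top edge/knU 21 [0.6443 0.1074 0.1156] [0.6337 0.0636 0.1008] [0.658  0.1603 0.1281] 125 171 174 187
scene lock 2936 ((0.6288732290267944, -0.24682371318340302), (0.29013046622276306, 0.13892912864685059), 60.16899490356445) [[ 0.4965 -0.3381]
 [ 0.617  -0.4072]
 [ 0.7613 -0.1555]
 [ 0.6408 -0.0864]] 0.1638216632905312
scene tab 110 [0.6427 0.0552 0.1535] [0.6291 0.0355 0.146 ] [0.6596 0.1311 0.1619] 247 269 108 129
scene top edge/knU 96 [0.6458 0.0753 0.1136] [0.6339 0.052  0.1006] [0.6596 0.1538 0.1297] 247 266 111 140
```

```bash
cat >> h.py <<'E'
from scipy.spatial.transform import Rotation as Ro
def down(a): # tool y at world angle a (rad), tool pointing down
    return Ro.from_matrix(np.array([[-np.sin(a),np.cos(a),0],[np.cos(a),np.sin(a),0],[0,0,-1]]).T)
def row(o,p,R):
    R0=Ro.from_rotvec(o['tool_rot']); d=R0.inv().apply(np.array(p)-o['tool_pos'])/.6
    return np.round(np.r_[d,(R0.inv()*R).as_rotvec()/(np.pi/2)],4)
def yaw(o):
    y=Ro.from_rotvec(o['tool_rot']).as_matrix()[:,1]; return np.degrees(np.arctan2(y[1],y[0]))
E
python3 - <<'E'
from h import *
from station import ctrl
np.set_printoptions(precision=4,suppress=True)
o=ctrl.get_obs(); print(yaw(o)); print(row(o,[.485,.0035,.30],down(np.radians(yaw(o)-89))))
for n in("top","scene"):
    P,u,v=cloud(n)
    print(n)
    for nm,lo,hi,xs,ys in(("tab",.149,.16,(.44,.57),(-.04,.05)),("kn",.106,.119,(.535,.57),(-.04,.05)),("lock",.160,.170,(.55,.66),(-.37,-.215))):
        m=(P[:,2]>lo)&(P[:,2]<hi)&(P[:,0]>xs[0])&(P[:,0]<xs[1])&(P[:,1]>ys[0])&(P[:,1]<ys[1]); Q=P[m]
        print(nm,m.sum()); 
        if len(Q): print(Q.mean(0),np.percentile(Q,2,0),np.percentile(Q,98,0),cv2.minAreaRect(Q[:,:2].astype(np.float32)))
    m=(P[:,2]>.2)&(P[:,0]>.3)&(P[:,0]<1.2)&(P[:,1]>-.4)&(P[:,1]<.3); Q=P[m]; print("tall",m.sum(),np.percentile(Q,[1,99],0))
    for y0 in np.arange(-.4,.3,.1):
        q=Q[(Q[:,1]>y0)&(Q[:,1]<y0+.1)]; 
        if len(q)>20: print(y0,"xmin",np.percentile(q[:,0],1),"zmin",q[:,2].min())
E
```

```text
74.25384015992071
[-0.7765 -0.816   0.006  -0.001   0.0008  0.9889]
top
tab 87
[0.4845 0.0047 0.1536] [ 0.4682 -0.0022  0.1502] [0.501  0.0112 0.1574] ((0.48448625206947327, 0.004916054662317038), (0.03505292162299156, 0.010214187204837799), 14.047968864440918)
kn 71
[0.5473 0.0196 0.1115] [0.5356 0.0102 0.1067] [0.5575 0.0299 0.1151] ((0.5465644001960754, 0.0197184756398201), (0.022426242008805275, 0.019727809354662895), 6.817692756652832)
lock 2635
[ 0.6033 -0.2887  0.1642] [ 0.5601 -0.3507  0.1609] [ 0.647  -0.2264  0.1674] ((0.6004471778869629, -0.28831666707992554), (0.13048894703388214, 0.09787338972091675), 88.7125244140625)
tall 16191 [[ 0.6297 -0.1817  0.2071]
 [ 0.7547  0.2944  0.4784]]
-0.20000000000000007 xmin 0.6847432077233236 zmin 0.20109195271235764
-0.10000000000000009 xmin 0.6943616021445329 zmin 0.32749032492198615
-1.1102230246251565e-16 xmin 0.6166188415955365 zmin 0.20004822118864699
0.09999999999999987 xmin 0.6445183149836211 zmin 0.2004487088997192
0.19999999999999984 xmin 0.6293490959923177 zmin 0.20041234491080145
scene
tab 67
[0.4845 0.0011 0.1523] [ 0.468 
[... 242 characters left out ...]
3503, 0.01682703197002411), (0.02265472710132599, 0.021350275725126266), 43.09429168701172)
lock 2586
[ 0.6026 -0.2946  0.164 ] [ 0.5597 -0.3544  0.1611] [ 0.6476 -0.2288  0.1666] ((0.6013628840446472, -0.29085689783096313), (0.1329059600830078, 0.09926203638315201), 88.68678283691406)
tall 12928 [[ 0.6311 -0.1895  0.2039]
 [ 0.7546  0.295   0.4771]]
-0.20000000000000007 xmin 0.6848729506799829 zmin 0.20009037713234937
-0.10000000000000009 xmin 0.7229677024857206 zmin 0.34570619150122545
-1.1102230246251565e-16 xmin 0.6158326635029235 zmin 0.20008343262886205
0.09999999999999987 xmin 0.64524333562381 zmin 0.21490144195608227
0.19999999999999984 xmin 0.6293358264813723 zmin 0.2005023473155695
```

Request:
{"op": "apply_moves", "data": {
  "rows": [-0.3, -0.31, 0, 0, 0, 0.4, -0.7765, -0.816, 0.006, 0, 0, 0.9889, -0.7765, -0.816, 0.006, 0, 0, 0.9889, -0.7765, -0.816, 0.006, 0, 0, 0.9889, -0.7765, -0.816, 0.006, 0, 0, 0.9889, -0.7765, -0.816, 0.006, 0, 0, 0.9889, -0.7765, -0.816, 0.006, 0, 0, 0.9889, -0.7765, -0.816, 0.006, 0, 0, 0.9889, -0.7765, -0.816, 0.006, 0, 0, 0.9889, -0.7765, -0.816, 0.006, 0, 0, 0.9889, -0.7765, -0.816, 0.006, 0, 0, 0.9889, -0.7765, -0.816, 0.006, 0, 0, 0.9889, -0.7765, -0.816, 0.006, 0, 0, 0.9889, -0.7765, -0.816, 0.006, 0, 0, 0.9889, -0.7765, -0.816, 0.006, 0, 0, 0.9889, -0.7765, -0.816, 0.006, 0, 0, 0.9889],
  "grip": 1
}}

```text
t: 1.7
tool_pos: [0.4849, 0.0037, 0.2997]
tool_rot: [-2.488, -1.916, 0.001]
contact_force: [-0.4, 0.7, -0.3]
opening: 0.0853
grip_force: 0.0
```

```bash
python3 - <<'E'
from h import *
from station import ctrl
o=ctrl.get_obs(); print(o['t'],o['tool_pos'],yaw(o),o['q'],o['contact_force']); print(row(o,[.485,.0035,.29],down(np.radians(-75.5))))
E
```

```text
1.7 [0.48490121 0.0036964  0.29969516] -14.815303814728091 [-1.46186683e-01 -2.89588961e-01  1.93358833e+00  4.40317999e-04
  1.49911365e+00  1.12357486e-01] [-0.38946853  0.71949549 -0.27297   ]
[-3.000e-04  3.000e-04  1.620e-02 -1.000e-03  4.000e-04  6.743e-01]
```

Request:
{"op": "apply_moves", "data": {
  "rows": [0, 0, 0.016, 0, 0, 0.674, 0, 0, 0.016, 0, 0, 0.674, 0, 0, 0.016, 0, 0, 0.674, 0, 0, 0.016, 0, 0, 0.674, 0, 0, 0.016, 0, 0, 0.674, 0, 0, 0.016, 0, 0, 0.674, 0, 0, 0.016, 0, 0, 0.674, 0, 0, 0.016, 0, 0, 0.674, 0, 0, 0.016, 0, 0, 0.674, 0, 0, 0.016, 0, 0, 0.674]
}}

```text
t: 2.7
tool_pos: [0.4849, 0.0045, 0.2907]
tool_rot: [-3.115, -0.404, -0.0]
contact_force: [0.2, 0.5, -0.3]
opening: 0.0851
grip_force: 0.0
```

```bash
cat >> h.py <<'E'
def wsnap(ctrl,name):
    o=ctrl.get_obs(); p,d=ctrl.get_image("wrist"); cv2.imwrite(f"pics/{name}.png",p); m=ctrl.camera_model("wrist")
    T=np.eye(4);T[:3,:3]=Ro.from_rotvec(o['tool_rot']).as_matrix();T[:3,3]=o['tool_pos']
    np.savez(f"pics/{name}.npz",d=d,mtx=m['mtx'],T=T@m['tool_from_camera']); return o
def wray(name,p,z):
    c=np.load(f"pics/{name}.npz"); d=c['T'][:3,:3]@np.linalg.inv(c['mtx'])@np.array([p[0],p[1],1.]); o=c['T'][:3,3]
    return o+d*(z-o[2])/d[2]
def wcloud(name):
    c=np.load(f"pics/{name}.npz");D=c['d'];v,u=np.nonzero(D>0);d=D[v,u]
    P=np.linalg.inv(c['mtx'])@np.array([u*d,v*d,d]); return (c['T'][:3,:3]@P).T+c['T'][:3,3],u,v
E
python3 - <<'E'
from h import *
from station import ctrl
np.set_printoptions(precision=4,suppress=True)
o=wsnap(ctrl,"w0"); print(o['t'],o['tool_pos'],yaw(o))
P,u,v=wcloud("w0")
for nm,lo,hi,xs,ys in(("tab",.147,.162,(.44,.57),(-.04,.05)),("kn",.106,.119,(.535,.57),(-.04,.05))):
    m=(P[:,2]>lo)&(P[:,2]<hi)&(P[:,0]>xs[0])&(P[:,0]<xs[1])&(P[:,1]>ys[0])&(P[:,1]<ys[1]); Q=P[m]
    print(nm,m.sum(),Q.mean(0),cv2.minAreaRect(Q[:,:2].astype(np.float32)))
E
```

```text
2.7 [0.4849 0.0045 0.2907] -75.22860426419142
tab 596 [0.4883 0.0072 0.1544] ((0.48703157901763916, 0.006628857925534248), (0.036192115396261215, 0.009916845709085464), 14.60865592956543)
kn 475 [0.5496 0.0223 0.1124] ((0.5489780306816101, 0.0230577252805233), (0.02143198251724243, 0.024766089394688606), 71.59929656982422)
```

View pics/w0.png

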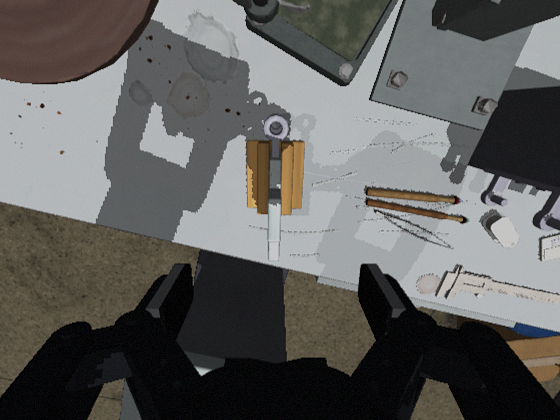

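The wrist view shows the tab at column 275 between the open fingers and the knuckle ring at (277,127), with the panel lined up with the image columns. It agrees with the other cameras to within 3 mm, so I descend and grip.

Request:
{"op": "apply_moves", "data": {
  "rows": [0.0025, -0.001, 0.05, 0, 0, 0, 0.0025, -0.001, 0.1, 0, 0, 0, 0.0025, -0.001, 0.14, 0, 0, 0, 0.0025, -0.001, 0.157, 0, 0, 0, 0.0025, -0.001, 0.157, 0, 0, 0, 0.0025, -0.001, 0.157, 0, 0, 0]
}}

```text
t: 3.35
tool_pos: [0.4871, 0.0048, 0.1976]
tool_rot: [3.116, 0.4, 0.002]
contact_force: [-0.0, 0.0, 0.3]
opening: 0.0853
grip_force: 0.0
```

Request:
{"op": "apply_moves", "data": {
  "rows": [0, 0, 0, 0, 0, 0, 0, 0, 0, 0, 0, 0, 0, 0, 0, 0, 0, 0, 0, 0, 0, 0, 0, 0, 0, 0, 0, 0, 0, 0, 0, 0, 0, 0, 0, 0, 0, 0, 0, 0, 0, 0, 0, 0, 0, 0, 0, 0, 0, 0, 0, 0, 0, 0],
  "grip": 0,
  "grip_force": 60
}}

```text
t: 4.25
tool_pos: [0.4866, 0.0049, 0.1968]
tool_rot: [-3.116, -0.399, -0.001]
contact_force: [0.7, 0.1, 1.9]
opening: 0.0093
grip_force: 59.0
```

Request:
{"op": "apply_moves", "data": {
  "rows": [0, 0, -0.01, 0, 0, 0, 0, 0, -0.035, 0, 0, 0, 0, 0, -0.07, 0, 0, 0, 0, 0, -0.108, 0, 0, 0, -0.03, 0.06, -0.108, 0, 0, 0, -0.06, 0.12, -0.108, 0, 0, 0, -0.09, 0.18, -0.108, 0, 0, 0, -0.12, 0.24, -0.108, 0, 0, 0, -0.15, 0.3, -0.108, 0, 0, 0, -0.18, 0.36, -0.108, 0, 0, 0, -0.195, 0.39, -0.108, 0, 0, 0, -0.198, 0.398, -0.108, 0, 0, 0, -0.198, 0.398, -0.108, 0, 0, 0, -0.198, 0.398, -0.108, 0, 0, 0, -0.198, 0.398, -0.108, 0, 0, 0]
}}

```text
t: 5.75
tool_pos: [0.4319, -0.2551, 0.2613]
tool_rot: [-3.115, -0.401, -0.0]
contact_force: [-0.5, -0.4, -1.8]
opening: 0.0092
grip_force: 59.2
```

```bash
python3 - <<'E'
from h import *
from station import ctrl
o=wsnap(ctrl,"w1"); print(o['t'],o['tool_pos'],yaw(o),o['tool_rot'],o['contact_force'],o['wrist_torque'],o['opening'])
p=cv2.imread("pics/w1.png")
cv2.imwrite("pics/w1c.png",cv2.resize(p[0:200,180:440],(780,600),interpolation=cv2.INTER_CUBIC))
E
```

```text
5.75 [ 0.43191719 -0.25512102  0.26132085] -75.31780032310758 [-3.11546122e+00 -4.01371461e-01 -7.53131639e-07] [-0.51806292 -0.40724167 -1.80281085] [-0.00255565  0.03328657  0.02478765] 0.009206264244480905
```

View pics/w1c.png

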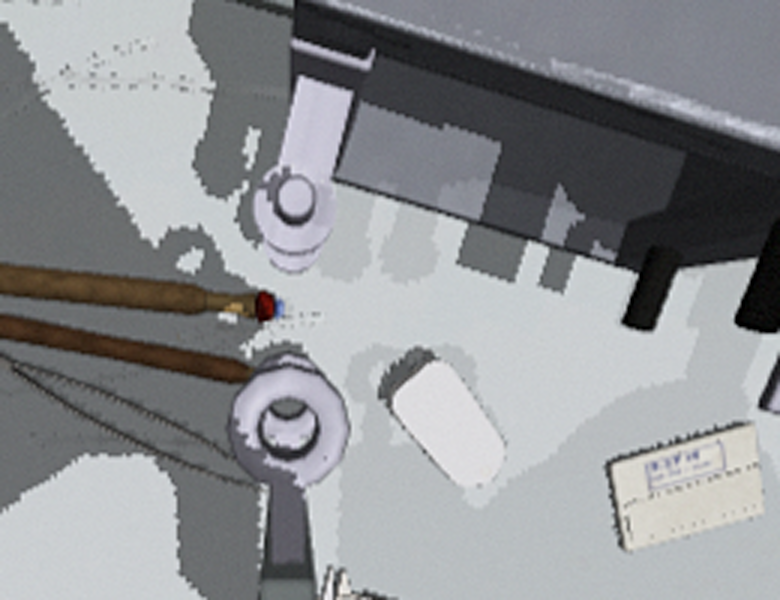

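The crop shows the upper pin tip at (297,198) on its arm, and the held door's upper knuckle ring at (289,425). The loupe is at (450,425), and the dop stick ends at (265,305) and (245,370).

```bash
python3 - <<'E'
from h import *
np.set_printoptions(precision=4,suppress=True)
c=lambda x,y:(180+(x+.5)/3-.5,(y+.5)/3-.5)
z=.2613-.1688
pin=wray("w1",c(297,198),.141); arm=wray("w1",c(293,214),.125); kn=wray("w1",c(289,425),z+.084)
l,r=wray("w1",c(229,425),z+.084),wray("w1",c(349,425),z+.084); print("kn diam",np.linalg.norm(l-r))
l,r=wray("w1",c(276,198),.141),wray("w1",c(317,198),.141); print("pin diam",np.linalg.norm(l-r))
print(pin,arm,kn,pin-kn)
R=Ro.from_rotvec([-3.11546122e+00,-4.01371461e-01,0]); print("tool delta m",R.inv().apply(pin-kn),"kn in tool",R.inv().apply(kn-[.43192,-.25512,.26132]))
P,u,v=wcloud("w1"); 
m=(u>260)&(u<295)&(v>120)&(v<160)&(P[:,2]>.16)&(P[:,2]<.19);print(m.sum(),P[m].mean(0),np.median(P[m][:,2]))
m=(u>262)&(u<295)&(v>52)&(v<80)&(P[:,2]>.133)&(P[:,2]<.15);print(m.sum(),P[m].mean(0),np.median(P[m][:,2]))
E
```

```text
kn diam 0.020997650457999194
pin diam 0.00814324090626513
[ 0.5362 -0.229   0.141 ] [ 0.5349 -0.2286  0.125 ] [ 0.4966 -0.2378  0.1765] [ 0.0396  0.0088 -0.0355]
tool delta m [0.0405 0.0015 0.0355] kn in tool [ 0.067  -0.0003  0.0848]
946 [ 0.4969 -0.2383  0.1764] 0.1768798600547219
169 [ 0.5361 -0.2287  0.141 ] 0.14140102218079936
```

Request:
{"op": "apply_moves", "data": {
  "rows": [0, 0, 0.012, 0, 0, 0, 0, 0.001, 0.024, 0, 0, 0, 0.02, 0.002, 0.024, 0, 0, 0, 0.04, 0.0025, 0.024, 0, 0, 0, 0.055, 0.0025, 0.024, 0, 0, 0, 0.064, 0.0025, 0.024, 0, 0, 0, 0.0675, 0.0025, 0.024, 0, 0, 0, 0.0675, 0.0025, 0.024, 0, 0, 0, 0.0675, 0.0025, 0.024, 0, 0, 0, 0.0675, 0.0025, 0.024, 0, 0, 0]
}}

```text
t: 6.8
tool_pos: [0.471, -0.2475, 0.2469]
tool_rot: [-3.116, -0.399, 0.0]
contact_force: [-0.7, 0.9, -2.0]
opening: 0.009
grip_force: 59.2
```

```bash
python3 - <<'E'
from h import *
from station import ctrl
o=wsnap(ctrl,"w2"); print(o['t'],o['tool_pos'],yaw(o),o['contact_force'],o['wrist_torque'],o['opening'])
p=cv2.imread("pics/w2.png")
cv2.imwrite("pics/w2c.png",cv2.resize(p[80:180,210:343],(798,600),interpolation=cv2.INTER_CUBIC))
E
```

```text
6.8 [ 0.47100476 -0.24749891  0.24688528] -75.4214964244358 [-0.6707894   0.94547889 -1.98666518] [ 0.01453156  0.00026946 -0.00659727] 0.008979217717840035
```

View pics/w2c.png

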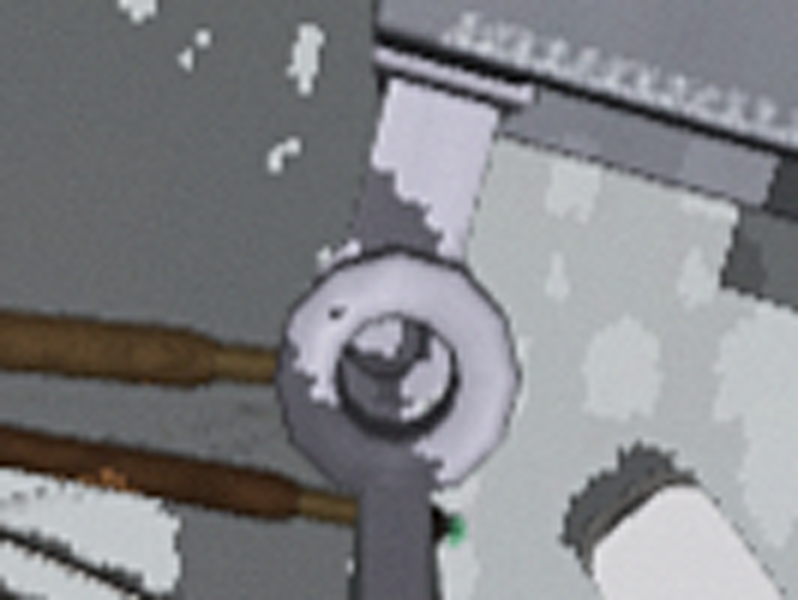

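The pin shows through the bore, so I lower carefully.

Request:
{"op": "apply_moves", "data": {
  "rows": [0, 0, 0.003, 0, 0, 0, 0, 0, 0.006, 0, 0, 0, 0, 0, 0.009, 0, 0, 0, 0, 0, 0.011, 0, 0, 0, 0, 0, 0.0125, 0, 0, 0, 0, 0, 0.0135, 0, 0, 0, 0, 0, 0.0135, 0, 0, 0, 0, 0, 0.0135, 0, 0, 0]
}}

```text
t: 7.65
tool_pos: [0.4713, -0.2474, 0.2389]
tool_rot: [3.116, 0.399, 0.0]
contact_force: [0.2, -0.0, -2.7]
opening: 0.009
grip_force: 59.2
```

Request:
{"op": "apply_moves", "data": {
  "rows": [0, 0, 0.001, 0, 0, 0, 0, 0, 0.002, 0, 0, 0, 0, 0, 0.003, 0, 0, 0, 0, 0, 0.003, 0, 0, 0]
}}

```text
t: 8.05
tool_pos: [0.4714, -0.2473, 0.2369]
tool_rot: [-3.116, -0.399, -0.001]
contact_force: [0.5, 0.8, -2.1]
opening: 0.009
grip_force: 59.3
```

Request:
{"op": "apply_moves", "data": {
  "rows": [0, 0, 0.001, 0, 0, 0, 0, 0, 0.002, 0, 0, 0, 0, 0, 0.003, 0, 0, 0, 0, 0, 0.004, 0, 0, 0, 0, 0, 0.005, 0, 0, 0, 0, 0, 0.005, 0, 0, 0]
}}

```text
t: 8.65
tool_pos: [0.4713, -0.2474, 0.234]
tool_rot: [-3.116, -0.399, -0.001]
contact_force: [1.3, 1.5, -1.6]
opening: 0.0091
grip_force: 59.4
```

Request:
{"op": "apply_moves", "data": {
  "rows": [0, 0, 0.001, 0, 0, 0, 0, 0, 0.002, 0, 0, 0, 0, 0, 0.003, 0, 0, 0, 0, 0, 0.004, 0, 0, 0, 0, 0, 0.005, 0, 0, 0, 0, 0, 0.006, 0, 0, 0, 0, 0, 0.006, 0, 0, 0, 0, 0, 0.006, 0, 0, 0]
}}

```text
t: 9.45
tool_pos: [0.4713, -0.2474, 0.2304]
tool_rot: [-3.116, -0.399, -0.0]
contact_force: [2.4, 2.8, -0.4]
opening: 0.0092
grip_force: 59.5
```

```bash
python3 - <<'E'
from station import ctrl
for _ in range(1):
    o=ctrl.get_obs(); print(o['tool_pos'],o['contact_force'],o['wrist_torque'])
E
```

```text
[ 0.47131617 -0.2473853   0.23038505] [ 2.35372271  2.76849352 -0.44323295] [ 0.55674531 -0.53965159  0.18800225]
```

Request:
{"op": "apply_moves", "data": {
  "rows": [0.0006, -0.0005, 0, 0, 0, 0, 0.001, -0.0008, 0, 0, 0, 0, 0.001, -0.0008, 0, 0, 0, 0, 0.001, -0.0008, 0.001, 0, 0, 0, 0.001, -0.0008, 0.002, 0, 0, 0, 0.001, -0.0008, 0.003, 0, 0, 0, 0.001, -0.0008, 0.004, 0, 0, 0, 0.001, -0.0008, 0.004, 0, 0, 0]
}}

```text
t: 10.25
tool_pos: [0.4714, -0.2468, 0.2277]
tool_rot: [-3.116, -0.399, 0.001]
contact_force: [-0.4, 0.7, -2.3]
opening: 0.009
grip_force: 59.2
```

```bash
python3 - <<'E'
from station import ctrl
for _ in range(1):
    o=ctrl.get_obs(); print(o['tool_pos'],o['contact_force'],o['wrist_torque'])
E
```

```text
[ 0.47144486 -0.24683119  0.22765194] [-0.35633831  0.71445356 -2.25994728] [ 0.07705875 -0.06390567  0.00232839]
```

Request:
{"op": "apply_moves", "data": {
  "rows": [0, 0, 0.001, 0, 0, 0, 0, 0, 0.002, 0, 0, 0, 0, 0, 0.003, 0, 0, 0, 0, 0, 0.004, 0, 0, 0, 0, 0, 0.005, 0, 0, 0, 0, 0, 0.0055, 0, 0, 0, 0, 0, 0.0055, 0, 0, 0]
}}

```text
t: 10.95
tool_pos: [0.4717, -0.2468, 0.2247]
tool_rot: [-3.116, -0.399, 0.0]
contact_force: [0.1, -0.2, -2.2]
opening: 0.0093
grip_force: 59.2
```

Request:
{"op": "apply_moves", "data": {
  "rows": [0, 0, 0.0005, 0, 0, 0, 0, 0, 0.001, 0, 0, 0, 0, 0, 0.0015, 0, 0, 0, 0, 0, 0.002, 0, 0, 0, 0, 0, 0.002, 0, 0, 0]
}}

```text
t: 11.45
tool_pos: [0.4717, -0.2469, 0.2237]
tool_rot: [3.116, 0.399, -0.0]
contact_force: [-0.1, 0.0, -0.9]
opening: 0.0092
grip_force: 59.4
```

Request:
{"op": "apply_moves", "data": {
  "rows": [0, 0, 0.0005, 0, 0, 0, 0, 0, 0.001, 0, 0, 0, 0, 0, 0.001, 0, 0, 0]
}}

```text
t: 11.75
tool_pos: [0.4717, -0.247, 0.2236]
tool_rot: [3.116, 0.399, 0.0]
contact_force: [-3.4, 1.5, 3.1]
opening: 0.0093
grip_force: 60.0
```

Request:
{"op": "apply_moves", "data": {
  "rows": [0, 0, -0.0008, 0, 0, 0, 0, 0, -0.0008, 0, 0, 0, 0, 0, -0.0008, 0, 0, 0, 0, 0, -0.0008, 0, 0, 0, 0, 0, -0.0008, 0, 0, 0],
  "grip": 0.22
}}

```text
t: 12.25
tool_pos: [0.4717, -0.2468, 0.2233]
tool_rot: [3.116, 0.399, 0.0]
contact_force: [-0.3, 0.3, -0.7]
opening: 0.019
grip_force: 0.0
```

Request:
{"op": "apply_moves", "data": {
  "rows": [0, 0, -0.006, 0, 0, 0, 0, 0, -0.012, 0, 0, 0, 0, 0, -0.018, 0, 0, 0, 0, 0, -0.024, 0, 0, 0, 0, 0, -0.029, 0, 0, 0, 0, 0, -0.029, 0, 0, 0, 0, 0, -0.029, 0, 0, 0]
}}

```text
t: 12.95
tool_pos: [0.4717, -0.2468, 0.2409]
tool_rot: [3.116, 0.399, 0.0]
contact_force: [-0.1, -0.2, -0.1]
opening: 0.0187
grip_force: 0.0
```

```bash
python3 - <<'E'
from h import *
from station import ctrl
np.set_printoptions(precision=4,suppress=True)
o=wsnap(ctrl,"w3"); print(o['t'],o['tool_pos'],yaw(o),o['contact_force'],o['opening'])
P,u,v=wcloud("w3")
m=(P[:,2]>.13)&(P[:,2]<.145)&(P[:,0]>.52)&(P[:,0]<.56)&(P[:,1]>-.25)&(P[:,1]<-.21); print("kn top",m.sum(),P[m].mean(0))
m=(P[:,2]>.160)&(P[:,2]<.17)&(P[:,0]>.55)&(P[:,0]<.72)&(P[:,1]>-.4)&(P[:,1]<-.2);Q=P[m]; print("lock",m.sum(),cv2.boxPoints(cv2.minAreaRect(Q[:,:2].astype(np.float32))))
A=np.array([.5365,-.230]); a0=np.radians(yaw(o)); T0=o['tool_pos'].copy()
for d in range(5,81,5):
    a=a0+np.radians(d); p=np.r_[A-.067*np.array([-np.sin(a),np.cos(a)]),.2415]; print(d,row(o,p,down(a)))
E
```

```text
12.95 [ 0.4717 -0.2468  0.2409] -75.40708825217554 [-0.1403 -0.1554 -0.0649] 0.018710256115478652
kn top 1138 [ 0.5349 -0.2297  0.1395]
lock 34982 [[ 0.5499 -0.3517]
 [ 0.6253 -0.3521]
 [ 0.6261 -0.2214]
 [ 0.5507 -0.221 ]]
5 [ 0.0004  0.0098 -0.0011  0.0001 -0.0001 -0.0556]
10 [ 0.0016  0.0194 -0.0011  0.0001 -0.     -0.1111]
15 [ 0.0037  0.029  -0.0011  0.0001 -0.     -0.1667]
20 [ 0.0067  0.0382 -0.0011  0.0001 -0.     -0.2222]
25 [ 0.0104  0.0472 -0.001   0.0001 -0.     -0.2778]
30 [ 0.0149  0.0559 -0.001   0.0001 -0.     -0.3333]
35 [ 0.0201  0.0641 -0.001   0.0001 -0.     -0.3889]
40 [ 0.0261  0.0718 -0.001   0.0001 -0.     -0.4444]
45 [ 0.0326  0.079  -0.001   0.0001 -0.     -0.5   ]
50 [ 0.0398  0.0856 -0.001   0.0001 -0.     -0.5556]
55 [ 0.0475  0.0915 -0.001   0.0001 -0.     -0.6111]
60 [ 0.0558  0.0968 -0.001   0.0001 -0.     -0.6667]
65 [ 0.0644  0.1013 -0.001   0.0001 -0.     -0.7222]
70 [ 0.0734  0.105  -0.001   0.0001 -0.     -0.7778]
75 [ 0.0827  0.1079 -0.001   0.0001 -0.     -0.8333]
80 [ 0.0922  0.11   -0.001   0.0001  0.     -0.8889]
```

The knuckle top sits at z 139.5 mm, which matches fully home. I swing the door shut with the tab loosely caged between the fingers.

Request:
{"op": "apply_moves", "data": {
  "rows": [0.0001, 0.0049, -0.001, 0, 0, -0.0278, 0.0004, 0.0098, -0.001, 0, 0, -0.0556, 0.001, 0.0146, -0.001, 0, 0, -0.0833, 0.0016, 0.0194, -0.001, 0, 0, -0.1111, 0.0026, 0.0242, -0.001, 0, 0, -0.1389, 0.0037, 0.029, -0.001, 0, 0, -0.1667, 0.0052, 0.0336, -0.001, 0, 0, -0.1944, 0.0067, 0.0382, -0.001, 0, 0, -0.2222, 0.0085, 0.0427, -0.001, 0, 0, -0.25, 0.0104, 0.0472, -0.001, 0, 0, -0.2778, 0.0126, 0.0516, -0.001, 0, 0, -0.3056, 0.0149, 0.0559, -0.001, 0, 0, -0.3333, 0.0175, 0.06, -0.001, 0, 0, -0.3611, 0.0201, 0.0641, -0.001, 0, 0, -0.3889, 0.0231, 0.068, -0.001, 0, 0, -0.4167, 0.0261, 0.0718, -0.001, 0, 0, -0.4444, 0.0293, 0.0754, -0.001, 0, 0, -0.4722, 0.0326, 0.079, -0.001, 0, 0, -0.5, 0.0362, 0.0823, -0.001, 0, 0, -0.5278, 0.0398, 0.0856, -0.001, 0, 0, -0.5556]
}}

```text
t: 15.0
tool_pos: [0.5077, -0.2904, 0.2409]
tool_rot: [-2.653, -1.681, 0.0]
contact_force: [-0.4, 0.3, 0.7]
opening: 0.0187
grip_force: 0.1
```

```bash
python3 - <<'E'
from h import *
from station import ctrl
np.set_printoptions(precision=4,suppress=True)
o=wsnap(ctrl,"w4"); print(o['t'],o['tool_pos'],yaw(o),o['contact_force'],o['opening'])
P,u,v=wcloud("w4")
m=(P[:,2]>.13)&(P[:,2]<.145)&(P[:,0]>.52)&(P[:,0]<.56)&(P[:,1]>-.25)&(P[:,1]<-.21); print("kn top",m.sum(),P[m].mean(0))
m=(P[:,2]>.175)&(P[:,2]<.187)&(P[:,1]<-.23)&(P[:,1]>-.33)&(P[:,0]<.56);Q=P[m]
if len(Q)>5: print("tab",m.sum(),Q.mean(0),cv2.minAreaRect(Q[:,:2].astype(np.float32)))
A=np.array([.5365,-.230]); a0=np.radians(yaw(o))
for ad in range(-24,1,2):
    a=np.radians(ad); p=np.r_[A-.067*np.array([-np.sin(a),np.cos(a)]),.2415]; print(ad,row(o,p,down(a)))
E
```

```text
15.0 [ 0.5077 -0.2904  0.2409] -25.30056759567853 [-0.446   0.2987  0.7243] 0.018737025989676814
kn top 1291 [ 0.535  -0.2322  0.1395]
tab 1896 [ 0.5079 -0.2854  0.1805] ((0.5111105442047119, -0.287754088640213), (0.04056158289313316, 0.03383834660053253), 6.527618408203125)
-24 [-0.0001  0.0029 -0.0009 -0.0006 -0.0002 -0.0145]
-22 [ 0.0001  0.0068 -0.0009 -0.0006 -0.0002 -0.0367]
-20 [ 0.0004  0.0107 -0.0009 -0.0006 -0.0002 -0.0589]
-18 [ 0.0008  0.0146 -0.0009 -0.0006 -0.0002 -0.0811]
-16 [ 0.0014  0.0184 -0.0009 -0.0005 -0.0002 -0.1033]
-14 [ 0.0021  0.0222 -0.0009 -0.0005 -0.0002 -0.1256]
-12 [ 0.0029  0.0261 -0.0009 -0.0005 -0.0003 -0.1478]
-10 [ 0.0038  0.0298 -0.001  -0.0005 -0.0003 -0.17  ]
-8 [ 0.0049  0.0336 -0.001  -0.0005 -0.0003 -0.1922]
-6 [ 0.0062  0.0373 -0.001  -0.0005 -0.0003 -0.2145]
-4 [ 0.0075  0.0409 -0.001  -0.0005 -0.0003 -0.2367]
-2 [ 0.009   0.0445 -0.001  -0.0005 -0.0003 -0.2589]
0 [ 0.0106  0.0481 -0.001  -0.0005 -0.0003 -0.2811]
```

Request:
{"op": "apply_moves", "data": {
  "rows": [0, 0.0029, -0.001, 0, 0, -0.0145, 0.0001, 0.0068, -0.001, 0, 0, -0.0367, 0.0004, 0.0107, -0.001, 0, 0, -0.0589, 0.0008, 0.0146, -0.001, 0, 0, -0.0811, 0.0014, 0.0184, -0.001, 0, 0, -0.1033, 0.0021, 0.0222, -0.001, 0, 0, -0.1256, 0.0029, 0.0261, -0.001, 0, 0, -0.1478, 0.0038, 0.0298, -0.001, 0, 0, -0.17, 0.0049, 0.0336, -0.001, 0, 0, -0.1922, 0.0062, 0.0373, -0.001, 0, 0, -0.2145, 0.0075, 0.0409, -0.001, 0, 0, -0.2367, 0.0083, 0.0427, -0.001, 0, 0, -0.25, 0.009, 0.0445, -0.001, 0, 0, -0.2589, 0.009, 0.0445, -0.001, 0, 0, -0.2589]
}}

```text
t: 16.45
tool_pos: [0.5342, -0.2971, 0.2419]
tool_rot: [-2.262, -2.18, 0.0]
contact_force: [-0.5, -0.2, -0.8]
opening: 0.0186
grip_force: 0.1
```

```bash
cat > m.py <<'E'
from h import *
from station import ctrl
import sys
np.set_printoptions(precision=4,suppress=True)
n=sys.argv[1]; o=wsnap(ctrl,n); print(o['t'],o['tool_pos'],yaw(o),o['contact_force'],o['opening'])
P,u,v=wcloud(n)
for nm,lo,hi in(("tab",.175,.187),("panel",.145,.153)):
    m=(P[:,2]>lo)&(P[:,2]<hi)&(P[:,1]<-.23)&(P[:,1]>-.36)&(P[:,0]<.553)&(P[:,0]>.48);Q=P[m]
    if len(Q)>5: print(nm,m.sum(),Q.mean(0),np.percentile(Q,[2,98],0)[:,:2],"slope dx/dy",np.polyfit(Q[:,1],Q[:,0],1)[0])
E
python3 m.py w5
```

```text
16.45 [ 0.5342 -0.2971  0.2419] -2.098285541257685 [-0.4741 -0.2192 -0.7562] 0.018622719981008316
tab 1743 [ 0.5313 -0.2925  0.1802] [[ 0.5142 -0.3127]
 [ 0.5507 -0.2787]] slope dx/dy 0.06106949017235262
panel 723 [ 0.5336 -0.2657  0.1496] [[ 0.5283 -0.2783]
 [ 0.5388 -0.2538]] slope dx/dy 0.084824034481582
```

View pics/w5.png

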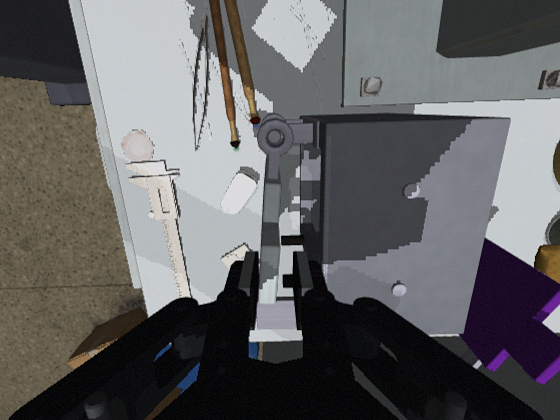

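The wrist view shows the door nearly shut: knuckle at (277,135), panel running down column 270, lip at (278,325). The left finger is against the tab, so I push the last few millimetres gently.

Request:
{"op": "apply_moves", "data": {
  "rows": [0, 0.0015, 0, 0, 0, 0, 0, 0.003, 0, 0, 0, 0, 0, 0.0045, 0, 0, 0, 0, 0, 0.006, 0, 0, 0, 0, 0, 0.006, 0, 0, 0, 0]
}}

```text
t: 17.0
tool_pos: [0.5379, -0.2972, 0.242]
tool_rot: [2.262, 2.18, 0.0]
contact_force: [0.8, 0.6, 0.9]
opening: 0.0187
grip_force: 0.1
```

```bash
python3 m.py w6
```

```text
17.0 [ 0.5379 -0.2972  0.242 ] -2.0993475912695794 [0.8349 0.6341 0.8578] 0.018738512456422114
tab 1653 [ 0.534  -0.2928  0.1802] [[ 0.5179 -0.3128]
 [ 0.5515 -0.2789]] slope dx/dy -0.010322502933097716
panel 727 [ 0.5352 -0.266   0.1496] [[ 0.5303 -0.2782]
 [ 0.5401 -0.2539]] slope dx/dy 0.03948986785210203
```

Request:
{"op": "apply_moves", "data": {
  "rows": [0, 0.001, 0, 0, 0, 0, 0, 0.002, 0, 0, 0, 0, 0, 0.003, 0, 0, 0, 0, 0, 0.003, 0, 0, 0, 0]
}}

```text
t: 17.45
tool_pos: [0.5395, -0.2974, 0.242]
tool_rot: [-2.262, -2.18, 0.001]
contact_force: [-1.6, 0.2, 0.5]
opening: 0.0187
grip_force: 0.7
```

Request:
{"op": "apply_moves", "data": {
  "rows": [0, 0.001, 0, 0, 0, 0, 0, 0.002, 0, 0, 0, 0, 0, 0.002, 0, 0, 0, 0]
}}

```text
t: 17.75
tool_pos: [0.5399, -0.2973, 0.242]
tool_rot: [-2.26, -2.179, 0.003]
contact_force: [-6.2, 0.3, 2.7]
opening: 0.019
grip_force: 3.0
```

```bash
python3 m.py w7
```

```text
17.75 [ 0.5399 -0.2973  0.242 ] -2.1015356439129236 [-6.1698  0.3006  2.6879] 0.018981533539076265
tab 1610 [ 0.5352 -0.293   0.1802] [[ 0.5197 -0.313 ]
 [ 0.5515 -0.2787]] slope dx/dy -0.05192681001301215
panel 731 [ 0.5364 -0.266   0.1496] [[ 0.5314 -0.2783]
 [ 0.5412 -0.2539]] slope dx/dy 0.03776900607176403
```

It is against the stops at 6 N. I centre the fingers and lift straight off.

Request:
{"op": "apply_moves", "data": {
  "rows": [0, -0.003, 0, 0, 0, 0, 0, -0.007, 0, 0, 0, 0, 0, -0.0085, 0, 0, 0, 0, 0, -0.0085, 0, 0, 0, 0]
}}

```text
t: 18.2
tool_pos: [0.5357, -0.2971, 0.242]
tool_rot: [2.262, 2.18, 0.001]
contact_force: [0.0, 0.3, 0.9]
opening: 0.0188
grip_force: 0.0
```

Request:
{"op": "apply_moves", "data": {
  "rows": [0, 0, -0.01, 0, 0, 0, 0, 0, -0.03, 0, 0, 0, 0, 0, -0.07, 0, 0, 0, 0, 0, -0.13, 0, 0, 0, 0, 0, -0.16, 0, 0, 0, 0, 0, -0.16, 0, 0, 0, 0, 0, -0.16, 0, 0, 0, 0, 0, -0.16, 0, 0, 0]
}}

```text
t: 19.0
tool_pos: [0.5351, -0.2967, 0.3356]
tool_rot: [-2.259, -2.178, 0.001]
contact_force: [0.9, -0.1, -1.0]
opening: 0.019
grip_force: 0.0
```

```bash
python3 - <<'E'
from h import *
from station import ctrl
np.set_printoptions(precision=4,suppress=True)
o=wsnap(ctrl,"w8"); print(o['t'],o['tool_pos'],o['contact_force'])
P,u,v=wcloud("w8")
for nm,lo,hi in(("tab",.178,.184),("panel",.147,.152),("kn",.136,.142)):
    m=(P[:,2]>lo)&(P[:,2]<hi)&(P[:,1]<-.21)&(P[:,1]>-.36)&(P[:,0]<.553)&(P[:,0]>.48);Q=P[m]
    if len(Q)>5: print(nm,m.sum(),Q.mean(0),cv2.minAreaRect(Q[:,:2].astype(np.float32)))
m=(P[:,2]>.160)&(P[:,2]<.17)&(P[:,0]>.55)&(P[:,0]<.72)&(P[:,1]>-.4)&(P[:,1]<-.2);Q=P[m]; print("lock",cv2.boxPoints(cv2.minAreaRect(Q[:,:2].astype(np.float32))))
E
```

```text
19.0 [ 0.5351 -0.2967  0.3356] [ 0.9248 -0.0615 -1.0385]
tab 474 [ 0.5331 -0.2954  0.1797] ((0.533043384552002, -0.29631850123405457), (0.035906899720430374, 0.00983095820993185), 86.09452056884766)
panel 314 [ 0.5345 -0.2678  0.1495] ((0.5328944325447083, -0.2912019193172455), (0.07581672817468643, 0.009965579956769943), 85.90017700195312)
kn 539 [ 0.5363 -0.234   0.1396] ((0.5358182787895203, -0.2613445818424225), (0.08484603464603424, 0.020562052726745605), 88.4278793334961)
lock [[ 0.5498 -0.3499]
 [ 0.6507 -0.3522]
 [ 0.6537 -0.2215]
 [ 0.5528 -0.2192]]
```

View pics/w8.png

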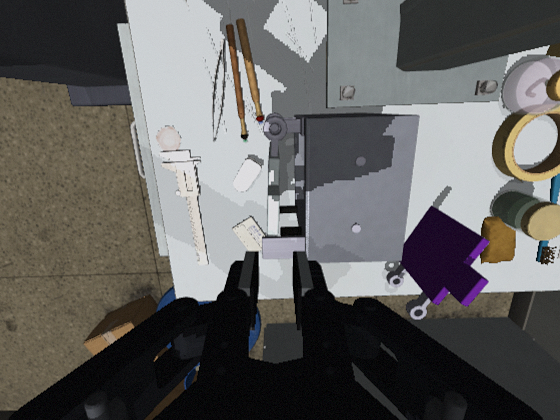

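The last view shows the door shut under the lip, with its panel down column 275. It is about 0.05 rad off the locker front, and the knuckle height says it is home. The loupe at (248,175) and the dop sticks at (240,80) haven't moved, and the gripper is clear.

```bash
python3 -c "
from station import ctrl
print(ctrl.finish_job())"
```

```text
the job is handed in; nothing more can be done
None
```

The door is hung fully home on both pins, swung gently shut to the rubber stops (about 0.05 rad off parallel) and released; the loupe and dop stick were left alone, and I handed the job in at about 19 s with no verdict returned.

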